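Snap the drying nozzle into the boot dryer's quick coupler

ROBOT

A 6-joint arm with a two-finger parallel gripper is mounted at the origin on the work surface. World frame = base frame: x ahead of the robot, y to its left, z up, the work surface at z = 0. Lengths are in m, angles in rad, forces in N, time in s.
With the tool pointing down it reaches from about 0.375 to 0.925 m from the base axis. Payload 5.7 kg.
Tool frame: the origin (TCP) lies between the finger pads; the fingertips stand 19 mm ahead of it and the grasp point (between the pads) is the TCP; x points along the fingers, y is the direction in which the jaws open and shut, and the axes are right-handed (so a half turn about x gives the same grasp; the last joint's range is limited). The gripper opens to 88 mm and grips with 3 to 60 N. Pads are 20 mm wide; open, the fingers measure 115 mm over their backs; the gripper's body (75 mm by 178 mm) begins 61 mm behind the grasp point.
Start: joints at [1.134, 0.359, 1.51, -0, 1.272, -0.115], TCP at [0.19, 0.569, 0.242] pointing down, gripper open.
Joint ranges: [-2.97, 2.97], [-1.01, 2.36], [0.21, 2.38], [-0.96, 4.11], [0.2, 2.71], [-2.98, 2.98]. Speed limits (rad/s): [2.39, 2.39, 3.14, 3.14, 3.14, 3.14].

INTERFACE

Orientations are given as a unit quaternion [w, x, y, z].
In Python, from cell import robot, eoat, planner, snapshot, calibration, hand_in, sensors gives the robot as it stands. Calls block until the motion is done:
- robot.move_to(position, orientation): joint-space move of the TCP to a pose.
- robot.movel(position, attitude=None, max_speed=0.15, until_force=None): straight line of the TCP; attitude=None keeps the orientation; max_speed is the mean speed in m/s. With until_force (N) it stops when the force on the tool has changed by that much, and returns True; else False.
- robot.set_joints(angles): joint-space move.
- eoat.set_gripper(opening): opening from 0.0 (shut) to 1.0 (fully open); the grip force is fixed at half the most; returns when the fingers have stopped.
- robot.pause(seconds).
- planner.solve_ik(position, orientation): joint angles nearest the present ones, or None.
- snapshot(name): name is "side" or "top" or "wrist"; returns (picture, depth): 400x640x3 uint8, red, green, blue; 400x640 float32, m along the optical axis (not along the pixel's ray), 0 where there is no reading.
- calibration(name): a dict with "fx", "fy", "cx", "cy" (pixels), "eye" and "attitude" of the camera in the world; the wrist camera has in their place "tool_from_camera" (4x4, takes a point from camera to tool coordinates, whose origin is the TCP and whose axes are the tool frame's). Camera axes: x right, y down, z forward; pixel columns grow to the right and rows downward; lengths in m; the calibration is good to about 2 mm. A picture is of the moment at which its call begins: read the wrist's pose just before it. calibration takes no time and is no camera call.
A pose or a line that the arm cannot do raises robot.IKError and nothing moves.
- hand_in(): hands the job in, once; it reports no verdict.
Readings, each from a call of its own:
- sensors.read_time(): time.
- sensors.read_qpos(): joint angles.
- sensors.read_dq(): joint speeds.
- sensors.read_effort(): joint torques, N m.
- sensors.read_tool_pos(): TCP position.
- sensors.read_orientation(): TCP orientation.
- sensors.read_contact_force(): force on the tool from outside, world axes, zero at the start.
- sensors.read_moment(): the same for the moment, N m.
- sensors.read_width(): opening from 0.0 (shut) to 1.0 (fully open).
Only numpy, scipy, OpenCV 4.12 (cv2) and the standard library are available. Lean on these libraries where they do the work, as an engineer would, in place of code of your own. Each camera call takes 0.05 s, during which the arm holds its last target.

TASK

Get the boot dryer ready for a wet boot: pull the steel sleeve of its upright quick coupler down (back) until it stays there by itself, then take the blue drying nozzle from its black stand and press its brass plug gently straight down into the coupler until it trips and the sleeve springs back up and locks it. Let go of the nozzle, leaving it upright and fully home, never pressing it with more than about 25 N, and leave the jar, hammer and tent pegs where they are.

Things in the scene. Friction and masses are not known exactly. Their poses are not given: they have to be found in the camera images.
- dryer: Boot dryer: fixed green box 160 (its x) x 120 (y) x 50 mm high; origin at centre of underside, z up. An upright coupler stands on its z axis: brass body 33 mm across inside a ribbed steel sleeve 43 mm across. A height adjuster has left the coupler h = 0 to 16 mm high: h differs each time, is not measured, must be felt, and does not give under working forces.
- mouth0 (a point): Point on the coupler's axis, 120 mm above the shelf: where its mouth would be at h = 0 (real mouth h higher). Mouth: funnel 29 mm wide at the rim, narrowing over 6 mm to a 23 mm bore. Sleeve when forward: from 36 mm to 2 mm below the mouth. While it is forward, claws bar the bore 16 mm down. With it back, a red spring plate is 15.5 mm down.
- home0 (a point): Point on the coupler's axis, 84 mm above the shelf: where the tip of the plug trips the coupler at h = 0 (really h higher). Pressing the plug onto the red plate and down takes about 2 to 8 N; on the way the sleeve slips up to about 0.0055, and at the trip the claws drop into its groove and the sleeve springs right up. 1.5 mm lower the collar meets the rim: a hard stop.
- sleeve (a joint): How far the sleeve is pulled back (straight down), m: 0 forward (up), 0.011 lower stop. Its spring pushes up with 3.5 N at 0, 6 N at 0.011. Drawn to the stop and let go, it rests at about 0.0085 and stays there until a plug trips it. Grip it round from above and draw it down.
- nozzle: Drying nozzle, upright, round, 135 mm tall, 0.08 to 0.17 kg; origin at the tip (bottom) of its plug, z up. Brass plug 20 mm across from 0 to 37.5 mm, tip bevelled to 17.6 mm, groove from 14 to 23 mm; steel collar 33 mm across from 37.5 to 43.5 mm; blue tube 28 mm across up to 127 mm (grip here). Home: origin 82.5 to 84.5 mm + h above the shelf.
- stand: Black parking block 80 x 80 x 50 mm high, fixed, with a 22.5 mm hole 42 mm deep in the middle of its top in which the nozzle's plug hangs, its collar on the block's top; origin at the centre of its underside. The dryer and the stand may be on either side.
- jar: Glass jar with a metal lid, 70 mm across, 110 mm tall, standing; origin at the centre of its underside. Leave alone.
- hammer: Short aluminium peg hammer, 240 mm long, lying; origin under its middle. Leave alone.
- redpeg0: Red plastic tent peg, 170 mm long, 12 mm high, lying along its x; origin at the middle of its underside. Leave alone.
- redpeg1: Red plastic tent peg, 170 mm long, 12 mm high, lying along its x; origin at the middle of its underside. Leave alone.
- nail0: Stainless nail peg, 175 mm long, 7 mm thick, lying along its x; origin at the middle of its underside. Leave alone.
- nail1: Stainless nail peg, 175 mm long, 7 mm thick, lying along its x; origin at the middle of its underside. Leave alone.
- nail2: Stainless nail peg, 175 mm long, 7 mm thick, lying along its x; origin at the middle of its underside. Leave alone.
- nail3: Stainless nail peg, 175 mm long, 7 mm thick, lying along its x; origin at the middle of its underside. Leave alone.
Not all that is in view belongs to the job. What is meant by the nozzle is not pink, and is the larger of those in its own colour.

How it is judged:
By the outcome, as a careful person would: the job done as asked, in the order asked, and still so for the second after the job is handed in, with the robot touching nothing.
It also fails if it takes over 58 s, if anything falls off the work surface, if the arm or the gripper's body presses on something with over 40 N, if the wrist force passes 120 N, or if a joint passes its speed limit or range.

## Working session

There is one attempt and no reset: what is moved stays moved. The work goes in short steps, each a Python script; the robot and the scene stay as the last script left them, time stands still between calls to the robot, and variables do not carry over. Pictures are saved under pics/ and viewed, and the job is handed in when it is done.

```bash
ls; mkdir -p pics
python3 - <<'E'
from cell import *
import cv2,numpy as np
for n in("side","top"):
    p,d=snapshot(n); cv2.imwrite(f"pics/{n}0.png",p[:,:,::-1]); np.save(f"pics/{n}0.npy",d); np.save(f"pics/{n}0i.npy",p)
    c=calibration(n); print(n,c)
print(calibration("wrist"),sensors.read_time(),sensors.read_orientation(),sensors.read_contact_force())
E
```

```text
pics
side {'fx': 373.7140203710742, 'fy': 373.7140203710742, 'cx': 317.81694385855724, 'cy': 198.8090050029798, 'eye': array([0.21457854, 0.32093684, 0.70923715]), 'attitude': array([ 0.12995617, -0.35937437,  0.8722155 , -0.30528934])}
top {'fx': 504.7661275623533, 'fy': 504.7661275623533, 'cx': 326.3262430572421, 'cy': 200.91814381510798, 'eye': array([0.34432745, 0.00232588, 1.20744461]), 'attitude': array([ 0.07187943, -0.69689485,  0.71033262, -0.06781219])}
{'fx': 281.8661105750702, 'fy': 281.8661105750702, 'cx': 322.1852475768858, 'cy': 201.2494680592737, 'tool_from_camera': array([[ 6.02591839e-05, -2.56443220e-01,  9.66559295e-01,
        -1.43317037e-01],
       [ 9.99999173e-01, -1.22619779e-03, -3.87673312e-04,
        -3.48897660e-04],
       [ 1.28460907e-03,  9.66558519e-01,  2.56442934e-01,
        -7.07901268e-02],
       [ 0.00000000e+00,  0.00000000e+00,  0.00000000e+00,
         1.00000000e+00]])} 0.1 [ 0.69781301  0.1127249   0.69813243 -0.11384731] [ 0.62675916 -0.75258752 -0.32757953]
```

View pics/side0.png

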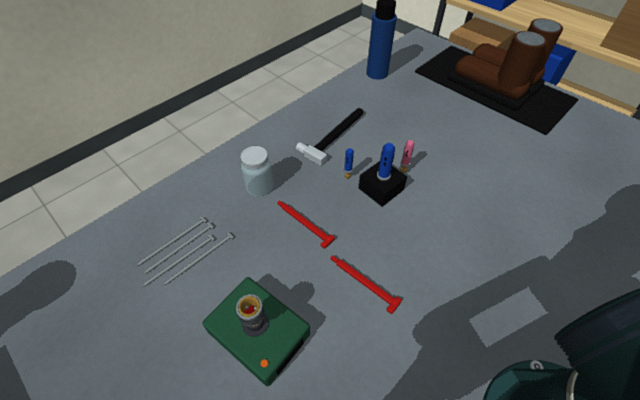

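View pics/top0.png

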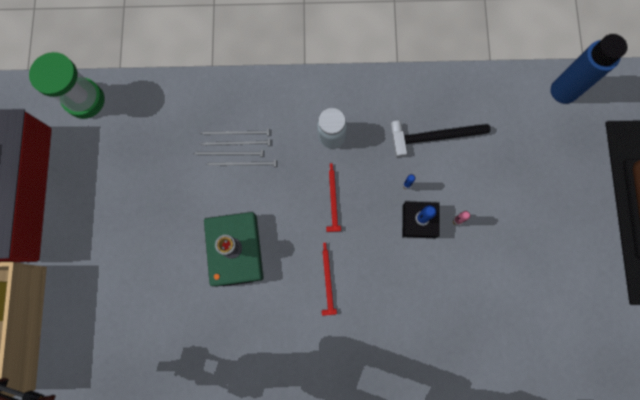

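The side and top views show these candidates:
- A blue nozzle in the black stand: side (387,160), top (428,214).
- A small blue one: side (349,162), top (410,180).
- A pink one: side (408,152), top (463,216).
- A blue flask: side (382,40), top (590,70).

The one in the stand fits, because it is blue, the larger of the two blue nozzles, and sits in the black block. I'll confirm with a crop and measure.

```bash
cat > h.py <<'E'
import numpy as np,cv2
from scipy.spatial.transform import Rotation as R
from cell import *
def Rq(q): return R.from_quat([q[1],q[2],q[3],q[0]])
def pose(n,tp=None,q=None):
    c=calibration(n)
    if n!="wrist": return c,Rq(c["attitude"]).as_matrix(),np.array(c["eye"])
    T=c["tool_from_camera"]; Rt=Rq(q).as_matrix()
    return c,Rt@T[:3,:3],np.array(tp)+Rt@T[:3,3]
def ray(P,u,v):
    c,M,e=P
    return e,M@np.array([(u-c["cx"])/c["fx"],(v-c["cy"])/c["fy"],1.0])
def onplane(P,u,v,z):
    e,d=ray(P,u,v); return e+d*(z-e[2])/d[2]
def cloud(P,D):
    c,M,e=P
    v,u=np.mgrid[:D.shape[0],:D.shape[1]]
    X=np.stack([(u-c["cx"])/c["fx"]*D,(v-c["cy"])/c["fy"]*D,D],-1)
    return X@M.T+e
def proj(P,X):
    c,M,e=P; x=M.T@(np.array(X)-e); return c["fx"]*x[0]/x[2]+c["cx"],c["fy"]*x[1]/x[2]+c["cy"]
def circ(xy):
    A=np.c_[2*xy,np.ones(len(xy))]; s=np.linalg.lstsq(A,(xy**2).sum(1),rcond=None)[0]
    return s[:2],np.sqrt(s[2]+s[:2]@s[:2])
E
python3 - <<'E'
from h import *
for n in("side","top"):
    im=np.load(f"pics/{n}0i.npy");D=np.load(f"pics/{n}0.npy");P=pose(n);C=cloud(P,D)
    hsv=cv2.cvtColor(im,cv2.COLOR_RGB2HSV)
    ok=D>0
    print(n,"table z",np.median(C[ok&(abs(C[...,2])<.02)][:,2]))
    def rep(name,m,zr):
        m=m&ok&(C[...,2]>zr[0])&(C[...,2]<zr[1])
        k,l,s,_=cv2.connectedComponentsWithStats(m.astype(np.uint8))
        for i in range(1,k):
            if s[i,4]>25:
                p=C[l==i]; mm=(l==i).astype(np.uint8)
                print(name,s[i],"min",p.min(0).round(4),"max",p.max(0).round(4),"med",np.median(p,0).round(4),cv2.minAreaRect(p[:,:2].astype(np.float32)) )
    H,S,V=[hsv[...,i] for i in range(3)]
    rep("greentop",(H>60)&(H<95)&(S>80),(.042,.06))
    rep("black",(V<60),(.04,.06))
    rep("blue",(H>100)&(H<130)&(S>120),(.02,.3))
    rep("any>.1",V>0,(.085,.3))
im=np.load("pics/side0i.npy")[100:220,290:450]
im2=np.load("pics/top0i.npy")[160:250,370:490]
a=cv2.resize(im,(640,480),interpolation=cv2.INTER_CUBIC)
cv2.imwrite("pics/crop1.png",a[:,:,::-1])
E
```

```text
side table z -0.0004690960093818308
greentop [ 203  278  106  103 4696] min [0.3857 0.1635 0.042 ] max [0.553  0.2974 0.0542] med [0.4506 0.2413 0.0496] ((0.4697175621986389, 0.230729341506958), (0.15701794624328613, 0.11852104216814041), 6.787814140319824)
greentop [518 368  19  32 155] min [ 0.0745 -0.0392  0.042 ] max [0.0961 0.0145 0.0599] med [ 0.0806 -0.0271  0.051 ] ((0.07973912358283997, -0.014640577137470245), (0.01754319854080677, 0.055956266820430756), 18.4702091217041)
black [455  66  73  33 356] min [ 0.4424 -0.7728  0.04  ] max [ 0.6562 -0.707   0.06  ] med [ 0.542  -0.7131  0.0512] ((0.5437780618667603, -0.7168240547180176), (0.2169933170080185, 0.05895921215415001), 14.729894638061523)
black [529  76  13   9  39] min [ 0.4429 -0.8531  0.0403] max [ 0.4639 -0.8111  0.0597] med [ 0.4507 -0.8196  0.055 ] ((0.4484187960624695, -0.8302101492881775), (0.04488788917660713, 0.013563031330704689), 60.619869232177734)
black [360 161  47  35 704] min [ 0.4901 -0.251   0.04  ] max [ 0.5733 -0.1677  0.0571] med [ 0.5201 -0.1962  0.0492] ((0.5316689610481262, -0.2109169214963913), 
[... 6805 characters left out ...]
 0.04226066544651985), 76.57571411132812)
any>.1 [   0  262   26  126 2054] min [0.1812 0.6039 0.085 ] max [0.4424 0.7309 0.2459] med [0.3158 0.6788 0.1147] ((0.315352201461792, 0.6782806515693665), (0.2573997676372528, 0.08254551142454147), 17.209089279174805)
any>.1 [  0 390  13   6  31] min [0.1644 0.6125 0.0872] max [0.197  0.6806 0.2338] med [0.1729 0.6784 0.1084] ((0.18621720373630524, 0.6489651203155518), (0.013783132657408714, 0.07493922114372253), 26.430524826049805)
any>.1 [ 48 394   8   6  30] min [0.1781 0.5131 0.2229] max [0.1879 0.5211 0.2436] med [0.1844 0.5156 0.2316] ((0.18393434584140778, 0.5158616304397583), (0.010454840958118439, 0.006976589094847441), 22.377105712890625)
```

View pics/crop1.png

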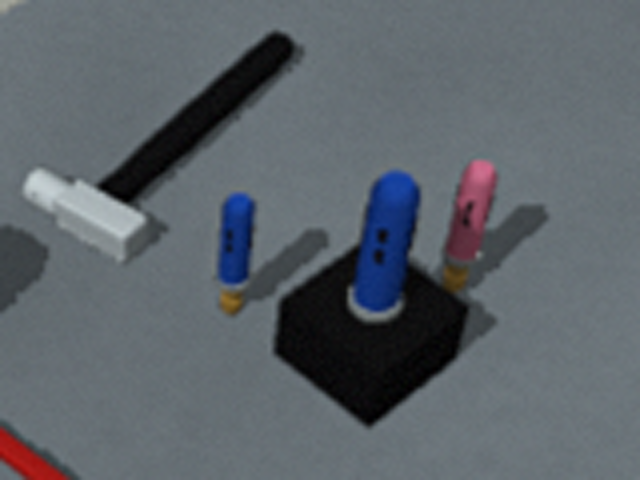

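The crop confirms it: the larger blue nozzle, at crop (387,245), sits in the black block. The small blue and pink ones are loose on the shelf and are decoys. Next I'll refine the positions with the wrist camera above the coupler.

```bash
cat >> h.py <<'E'
def att(a):
    x=np.array([0,0,-1.]);y=np.array([np.cos(a),np.sin(a),0]);z=np.cross(x,y)
    q=R.from_matrix(np.c_[x,y,z]).as_quat(); return np.array([q[3],q[0],q[1],q[2]])
def st():
    print("t",round(sensors.read_time(),2),"p",np.round(sensors.read_tool_pos(),4),"F",np.round(sensors.read_contact_force(),2),"w",round(sensors.read_width(),4))
def wsnap(name):
    tp,q=sensors.read_tool_pos(),sensors.read_orientation()
    p,d=snapshot("wrist"); cv2.imwrite(f"pics/{name}.png",p[:,:,::-1]); np.savez(f"pics/{name}.npz",p=p,d=d,tp=tp,q=q)
    return p,d,pose("wrist",tp,q)
E
python3 - <<'E'
from h import *
print(Rq(sensors.read_orientation()).as_matrix().round(2))
for a in (-40,140):
  for p in ([.4705,.228,.23],[.4705,.228,.10],[.5318,-.2115,.23],[.5318,-.2115,.1]):
    print(a,p,planner.solve_ik(p,att(np.radians(a))))
E
```

```text
[[-0.    0.32  0.95]
 [-0.    0.95 -0.32]
 [-1.   -0.   -0.  ]]
-40 [0.4705, 0.228, 0.23] [ 3.19077972e-01  2.59846777e-01  1.69015680e+00 -4.44089210e-16
  1.19158908e+00  1.01720967e+00]
-40 [0.4705, 0.228, 0.1] [ 3.19077972e-01  4.26177222e-01  1.82727365e+00 -4.44089210e-16
  8.88141782e-01  1.01720967e+00]
-40 [0.5318, -0.2115, 0.23] [-4.99208290e-01  3.30083508e-01  1.58580791e+00 -4.44089210e-16
  1.22570124e+00  1.98923411e-01]
-40 [0.5318, -0.2115, 0.1] [-4.99208290e-01  4.82035979e-01  1.71703515e+00 -4.44089210e-16
  9.42521529e-01  1.98923411e-01]
140 [0.4705, 0.228, 0.23] [ 3.19077972e-01  2.59846777e-01  1.69015680e+00 -4.44089210e-16
  1.19158908e+00 -2.12438298e+00]
140 [0.4705, 0.228, 0.1] [ 3.19077972e-01  4.26177222e-01  1.82727365e+00 -4.44089210e-16
  8.88141782e-01 -2.12438298e+00]
140 [0.5318, -0.2115, 0.23] [-4.99208290e-01  3.30083508e-01  1.58580791e+00 -4.44089210e-16
  1.22570124e+00 -2.94266924e+00]
140 [0.5318, -0.2115, 0.1] [-4.99208290e-01  4.82035979e-01  1.71703515e+00 -4.44089210e-16
  9.42521529e-01 -2.94266924e+00]
```

Run:
```python
from h import *
robot.move_to([.4705,.228,.24],att(np.radians(-40))); st()
p,d,P=wsnap("w1")
print(proj(P,[.4705,.228,.128]))
st()
```

```text
t 1.73 p [0.4703 0.2286 0.24  ] F [-0.09  0.01  0.32] w 1.0036
(np.float64(323.71794840472666), np.float64(203.12235394073647))
t 1.77 p [0.4702 0.2288 0.24  ] F [ 0.06 -0.81 -0.27] w 1.0022
```

View pics/w1.png

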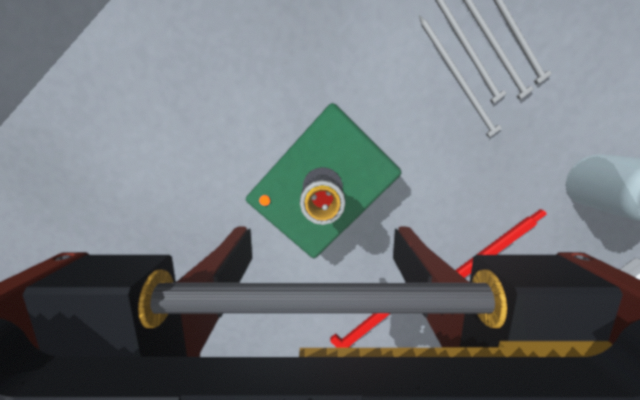

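The coupler shows at about (323,203), between the fingers, with red visible down the bore. Now I'll measure the rim circle.

Run:
```python
from h import *
z=np.load("pics/w1.npz");P=pose("wrist",z["tp"],z["q"]);C=cloud(P,z["d"])
sub=C[170:235,290:355].reshape(-1,3)
print(np.histogram(sub[:,2],bins=np.arange(.04,.145,.004)))
m=(C[...,2]>.115)&(C[...,2]<.15); m[:170]=0;m[235:]=0;m[:,:290]=0;m[:,355:]=0
pts=C[m]; print(len(pts),pts[:,2].max(),np.percentile(pts[:,2],[50,80,95]))
print("rect",cv2.minEnclosingCircle(pts[:,:2].astype(np.float32)))
# outer contour of blob at sleeve-top height
k=cv2.morphologyEx(m.astype(np.uint8),cv2.MORPH_CLOSE,np.ones((9,9)))
c=max(cv2.findContours(k,cv2.RETR_EXTERNAL,cv2.CHAIN_APPROX_NONE)[0],key=len)[:,0]
zt=np.percentile(pts[:,2],90)
el=cv2.fitEllipse(c); print(el,onplane(P,*el[0],zt),zt)
# yellow mouth
im=z["p"];hsv=cv2.cvtColor(im,cv2.COLOR_RGB2HSV)
y=(hsv[...,0]>14)&(hsv[...,0]<35)&(hsv[...,1]>100); y[:170]=0;y[235:]=0;y[:,:290]=0;y[:,355:]=0
yy=C[y];print("yellow z",np.percentile(yy[:,2],[5,50,95]))
c=max(cv2.findContours(y.astype(np.uint8),cv2.RETR_EXTERNAL,cv2.CHAIN_APPROX_NONE)[0],key=len)[:,0]
el=cv2.fitEllipse(c);print(el,[onplane(P,*el[0],zz) for zz in(.125,.13)])
a=cv2.resize(im[165:240,280:365],(680,600),interpolation=cv2.INTER_CUBIC);cv2.imwrite("pics/crop2.png",a[:,:,::-1])
```

```text
(array([   0,    8, 2098,  269,    3,    0,    0,    0,    0,    0,    0,
          0,    0,    4,   24,  252,   51,   99,   77,   71,  170,  857,
        118,    0,    0,    0]), array([0.04 , 0.044, 0.048, 0.052, 0.056, 0.06 , 0.064, 0.068, 0.072,
       0.076, 0.08 , 0.084, 0.088, 0.092, 0.096, 0.1  , 0.104, 0.108,
       0.112, 0.116, 0.12 , 0.124, 0.128, 0.132, 0.136, 0.14 , 0.144]))
1239 0.1295299090018922 [0.1258307  0.12718326 0.12835167]
rect ((0.4696567952632904, 0.22880494594573975), 0.0218412596732378)
((322.3662109375, 201.37098693847656), (44.320926666259766, 44.7886962890625), 178.95420837402344) [0.47061293 0.23010966 0.127954  ] 0.12795399704937324
yellow z [0.11036034 0.12600437 0.12870133]
((322.0080871582031, 202.47451782226562), (33.76530456542969, 34.72242736816406), 99.8886489868164) [array([0.46915341, 0.22889601, 0.125     ]), array([0.47002274, 0.22992623, 0.13      ])]
```

View pics/crop2.png

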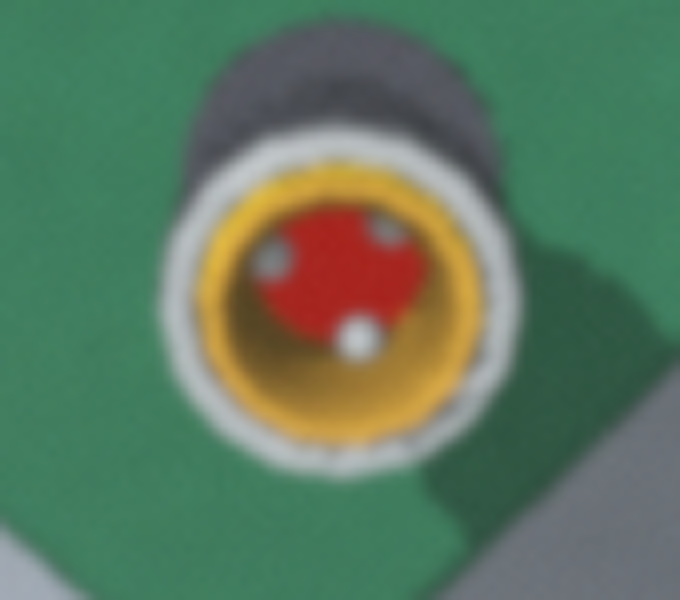

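Run:
```python
from h import *
x,y=.4699,.2290
print(robot.movel([x,y,.114],max_speed=.1,until_force=10)); st()
eoat.set_gripper(0.3); st()
f=np.array(sensors.read_contact_force());a=np.radians(-40);print("jaw",f[:2]@[np.cos(a),np.sin(a)],"perp",f[:2]@[np.sin(a),-np.cos(a)])
```

```text
False
t 3.18 p [0.4704 0.2292 0.1146] F [0.17 0.73 0.3 ] w 1.0012
t 3.95 p [0.4702 0.2288 0.114 ] F [ 1.53 -2.23  0.09] w 0.4873
jaw 2.6040111650205406 perp 0.7293170933489471
```

Run:
```python
from h import *
p=np.array([.4699,.2290,.114])
for k in range(1,9):
    p[2]=.114-.002*k
    r=robot.movel(p,max_speed=.03,until_force=12); st()
    if r or sensors.read_contact_force()[2]>14: print("stop",k,r);break
```

```text
t 4.2 p [0.4701 0.2288 0.112 ] F [ 0.88 -2.33  1.3 ] w 0.4862
t 4.45 p [0.4701 0.2288 0.11  ] F [ 0.65 -2.95  2.08] w 0.488
t 4.7 p [0.4702 0.2288 0.108 ] F [ 1.64 -3.99  3.64] w 0.4857
t 4.95 p [0.4701 0.2288 0.1057] F [ 3.42 -4.46 -0.52] w 0.4902
t 5.2 p [0.4702 0.2289 0.1041] F [ 1.33 -5.25  1.16] w 0.4824
t 5.45 p [0.4702 0.2289 0.1027] F [-0.57 -4.    1.1 ] w 0.4864
t 5.7 p [0.4705 0.2292 0.1015] F [-0.99 -3.84 14.54] w 0.4907
stop 7 False
```

Run:
```python
from h import *
st(); eoat.set_gripper(1.0); st()
robot.movel([.4699,.2290,.24],max_speed=.15); p,d,P=wsnap("w2"); st()
a=cv2.resize(p[165:240,280:365],(680,600),interpolation=cv2.INTER_CUBIC);cv2.imwrite("pics/crop3.png",a[:,:,::-1])
z=np.load("pics/w1.npz");P1=pose("wrist",z["tp"],z["q"])
for nm,D,Q in(("before",z["d"],P1),("after",d,P)):
    C=cloud(Q,D); s=C[165:240,280:365].reshape(-1,3); r=np.hypot(s[:,0]-.4702,s[:,1]-.229)
    for lo,hi in((.0145,.0165),(.0175,.021)):
        q=s[(r>lo)&(r<hi)&(s[:,2]>.105)]; print(nm,lo,len(q),np.percentile(q[:,2],[25,50,75]))
```

```text
t 5.7 p [0.4705 0.2292 0.1015] F [-0.99 -3.84 14.54] w 0.4907
t 6.54 p [0.4699 0.229  0.1   ] F [-0.09  0.75 -0.06] w 0.9983
t 7.67 p [0.4692 0.2287 0.239 ] F [-0.09  0.49 -0.22] w 1.0028
before 0.0145 240 [0.1256656  0.12750495 0.12811843]
before 0.0175 557 [0.12354134 0.1255762  0.12618001]
after 0.0145 290 [0.12366056 0.12676146 0.1279974 ]
after 0.0175 374 [0.11596746 0.11714863 0.11774517]
```

View pics/crop3.png

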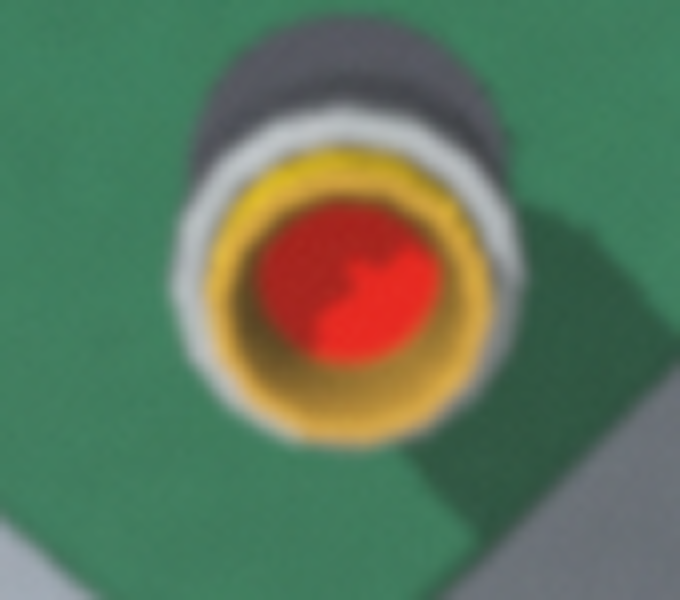

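The sleeve's top ring dropped 8.4 mm, the claws have cleared and red fills the bore, so the sleeve is latched back. Next is the nozzle.

Run:
```python
from h import *
robot.move_to([.5318,-.2115,.26],att(np.radians(-40))); st()
p,d,P=wsnap("w3")
C=cloud(P,d);hsv=cv2.cvtColor(p,cv2.COLOR_RGB2HSV)
m=(hsv[...,0]>100)&(hsv[...,0]<130)&(hsv[...,1]>110)&(C[...,2]>.05)&(C[...,2]<.16)
r=np.hypot(C[...,0]-.5318,C[...,1]+.2115)<.03
q=C[m&r];print(len(q),q.min(0),q.max(0))
q2=q[q[:,2]<.135];print(circ(q2[:,:2]))
top=q[q[:,2]>q[:,2].max()-.004];print("top",top.mean(0))
b=C[(abs(C[...,2]-.05)<.004)&(np.hypot(C[...,0]-.5318,C[...,1]+.2115)<.07)]
print("block",cv2.minAreaRect(b[:,:2].astype(np.float32)),np.median(b[:,2]))
st()
```

```text
t 9.31 p [ 0.5319 -0.2104  0.2599] F [-0.85  0.85  0.83] w 0.9994
911 [ 0.50350548 -0.23636499  0.05002906] [ 0.54448097 -0.19883816  0.14988705]
(array([ 0.5267508 , -0.21729245]), np.float64(0.018446339410754357))
top [ 0.53053489 -0.21276208  0.14763283]
block ((0.5300484895706177, -0.213362455368042), (0.08001513034105301, 0.08018413186073303), 86.6108627319336) 0.050344394885261795
t 9.36 p [ 0.532  -0.2103  0.2599] F [ 0.26 -0.32  0.43] w 1.0008
```

View pics/w3.png

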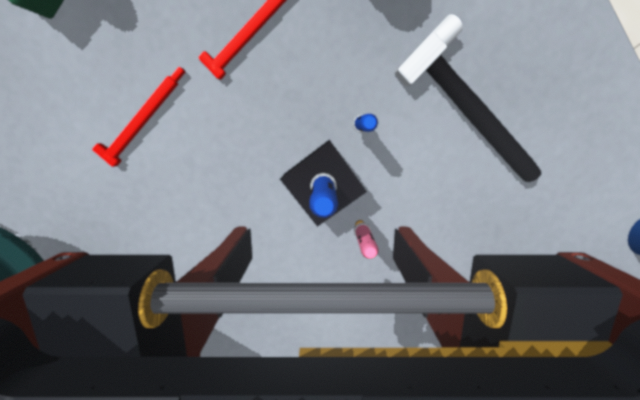

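Run:
```python
from h import *
print(robot.movel([.5308,-.2128,.108],max_speed=.1,until_force=8)); st()
eoat.set_gripper(0.1); st()
p,d,P=wsnap("w4"); st()
```

```text
False
t 11.03 p [ 0.5312 -0.213   0.1086] F [0.08 0.25 0.16] w 0.9974
t 11.97 p [ 0.5308 -0.2128  0.1079] F [-0.78  0.4  -0.73] w 0.3172
t 12.03 p [ 0.5308 -0.2128  0.1079] F [ 0.39  0.26 -0.45] w 0.3159
```

View pics/w4.png

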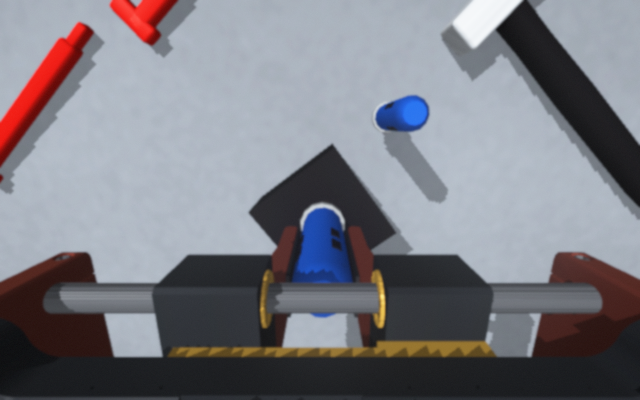

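Run:
```python
from h import *
robot.movel([.5308,-.2128,.26],max_speed=.15); st()
robot.move_to([.4699,.2290,.26],att(np.radians(-40))); st()
p,d,P=wsnap("w5"); st()
a=cv2.resize(p[140:340,220:430],(630,600),interpolation=cv2.INTER_CUBIC);cv2.imwrite("pics/crop5.png",a[:,:,::-1])
```

```text
t 13.19 p [ 0.5301 -0.2124  0.259 ] F [-0.46  0.08 -1.77] w 0.3129
t 14.82 p [0.4705 0.2283 0.2599] F [-0.16  0.66 -1.61] w 0.3188
t 14.88 p [0.4705 0.2282 0.26  ] F [ 0.43 -0.93 -0.95] w 0.3159
```

View pics/crop5.png

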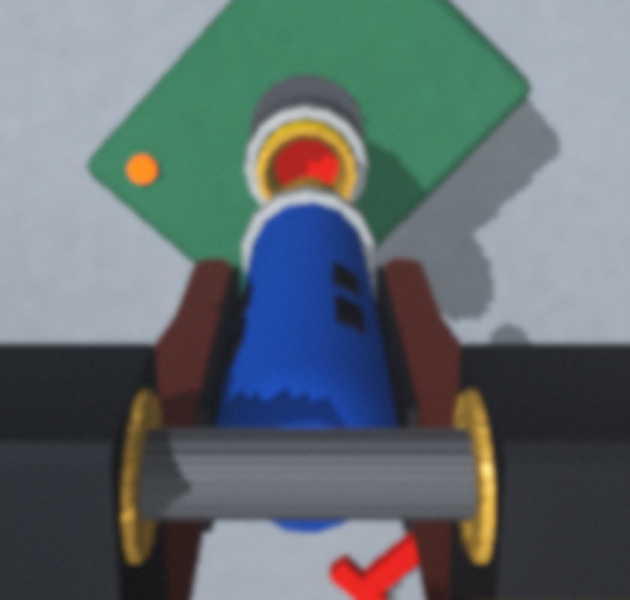

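```bash
cat > off.py <<'E'
from h import *
def offs(name,ref=None):
    z=np.load(f"pics/{name}.npz");p,d=z["p"],z["d"];c=calibration("wrist");T=c["tool_from_camera"]
    v,u=np.mgrid[:400,:640];X=np.stack([(u-c["cx"])/c["fx"]*d,(v-c["cy"])/c["fy"]*d,d],-1)@T[:3,:3].T+T[:3,3]
    hsv=cv2.cvtColor(p,cv2.COLOR_RGB2HSV)
    m=(hsv[...,0]>100)&(hsv[...,0]<130)&(hsv[...,1]>110)&(np.hypot(X[...,1],X[...,2])<.03)&(X[...,0]>-.05)&(X[...,0]<.06)
    m=cv2.erode(m.astype(np.uint8),np.ones((3,3)))>0
    from scipy.optimize import least_squares
    for lo,hi in((-.02,.0),(0,.02),(.02,.035),(.035,.05),(-.02,.05)):
        q=X[m&(X[...,0]>lo)&(X[...,0]<hi)]
        if len(q)<20: print(lo,len(q));continue
        s=least_squares(lambda a:np.hypot(q[:,1]-a[0],q[:,2]-a[1])-.014,[0,0],loss="soft_l1",f_scale=.001)
        print(name,lo,hi,len(q),"centre y,z mm",(s.x*1e3).round(2),"rms",np.sqrt(np.mean(s.fun**2))*1e3)
    # steel collar
    return X,p,d
if __name__=="__main__":
    offs("w4");X,p,d=offs("w5")
    z=np.load("pics/w5.npz");P=pose("wrist",z["tp"],z["q"]);C=cloud(P,d)
    print(z["tp"],Rq(z["q"]).as_matrix().round(4))
    # rim ring pixels in tool frame: brass rim height 
    s=C[160:215,290:350].reshape(-1,3);r=np.hypot(s[:,0]-.47,s[:,1]-.229)
    q=s[(s[:,2]>.112)&(s[:,2]<.122)&(r<.024)&(r>.016)];print("sleeve ring",len(q),circ(q[:,:2]))
for n in("w1","w2"):
    z=np.load(f"pics/{n}.npz");P=pose("wrist",z["tp"],z["q"]);C=cloud(P,z["d"])
    s=C[165:240,280:365].reshape(-1,3);r=np.hypot(s[:,0]-.47,s[:,1]-.229)
    zs=(.123,.128) if n=="w1" else (.114,.12)
    q=s[(s[:,2]>zs[0])&(s[:,2]<zs[1])&(r<.024)&(r>.0165)]
    print(n,len(q),cv2.minEnclosingCircle(q[:,:2].astype(np.float32)),z["tp"])
    hsv=cv2.cvtColor(z["p"],cv2.COLOR_RGB2HSV)
    y=(hsv[...,0]>12)&(hsv[...,0]<35)&(hsv[...,1]>100)|((hsv[...,0]<6)|(hsv[...,0]>172))&(hsv[...,1]>150); y[:165]=0;y[240:]=0;y[:,:280]=0;y[:,365:]=0
    c=max(cv2.findContours(y.astype(np.uint8),cv2.RETR_EXTERNAL,cv2.CHAIN_APPROX_NONE)[0],key=len)[:,0]
    el=cv2.fitEllipse(c);print(el,onplane(P,*el[0],.1278))
E
python3 off.py
```

```text
w4 -0.02 0.0 607 centre y,z mm [-0.69  0.99] rms 0.28310647595318195
w4 0 0.02 401 centre y,z mm [-0.66  1.02] rms 0.26640006991059195
w4 0.02 0.035 257 centre y,z mm [-0.58  1.02] rms 0.20927996196851797
w4 0.035 0.05 133 centre y,z mm [-0.5   1.05] rms 0.19898895444305653
w4 -0.02 0.05 1398 centre y,z mm [-0.65  1.01] rms 0.2612843235632594
w5 -0.02 0.0 594 centre y,z mm [-0.7  1. ] rms 0.2636201238016802
w5 0 0.02 372 centre y,z mm [-0.66  1.01] rms 0.22343716815324957
w5 0.02 0.035 237 centre y,z mm [-0.54  1.03] rms 0.213848784911192
w5 0.035 0.05 136 centre y,z mm [-0.57  1.05] rms 0.19408919557615276
w5 -0.02 0.05 1339 centre y,z mm [-0.65  1.01] rms 0.24055409728423977
[0.47045553 0.2282619  0.2599427 ] [[ 2.000e-04  7.655e-01 -6.434e-01]
 [-4.000e-04 -6.434e-01 -7.655e-01]
 [-1.000e+00  5.000e-04  2.000e-04]]
sleeve ring 337 (array([0.46945851, 0.22853183]), np.float64(0.01940494138849687))
w1 554 ((0.46923962235450745, 0.2283283919095993), 0.021428251639008522) [0.47027051 0.22864604 0.24001297]
((322.0080871582031, 202.47451782226562), (33.76530456542969, 34.72242736816406), 99.8886489868164) [0.46964023 0.22946964 0.1278    ]
w2 399 ((0.4692312479019165, 0.22850967943668365), 0.021397197619080544) [0.4692758  0.22875879 0.23916399]
((323.0767517089844, 201.22666931152344), (34.22611618041992, 36.14944839477539), 169.54000854492188) [0.47018362 0.22994282 0.1278    ]
```

The nozzle hangs upright in the grip, offset about 1 mm along tool z. I'll go down in force-guarded steps.

Run:
```python
from h import *
p=np.array([.4705,.2296,.2285])
robot.movel(p,max_speed=.1); robot.pause(.3); st()
f0=np.mean([sensors.read_contact_force() for _ in range(8)],0);print(f0)
while p[2]>.205:
    p[2]-=.002
    r=robot.movel(p,max_speed=.03,until_force=7)
    f=np.mean([sensors.read_contact_force() for _ in range(4)],0)-f0
    print(round(sensors.read_time(),2),round(p[2],4),np.round(sensors.read_tool_pos(),4),f.round(1),r)
    if r or np.hypot(f[0],f[1])>5 : break
```

```text
t 15.64 p [0.4709 0.2297 0.2291] F [ 0.48  0.75 -1.15] w 0.3119
[ 0.47830514  0.74506857 -1.14973522]
15.89 0.2265 [0.4704 0.2296 0.2264] [-1.1 -1.6 -0.1] False
16.14 0.2245 [0.4704 0.2296 0.2243] [ 0.  -0.4  0.8] False
16.39 0.2225 [0.4704 0.2296 0.2223] [-0.9 -0.2 -1.1] False
16.64 0.2205 [0.4704 0.2296 0.2203] [-0.9  0.2 -0.1] False
16.89 0.2185 [0.4704 0.2296 0.2184] [-0.3 -0.2 -0.2] False
17.14 0.2165 [0.4704 0.2296 0.2164] [-0.5 -1.2 -1.3] False
17.39 0.2145 [0.4704 0.2296 0.2144] [-0.7 -1.3 -0. ] False
17.64 0.2125 [0.4704 0.2296 0.2123] [-0.4 -0.3 -0.7] False
17.89 0.2105 [0.4704 0.2296 0.2103] [-1.6 -1.5 -0.4] False
18.14 0.2085 [0.4704 0.2295 0.2083] [-0.9 -0.5 -0.5] False
18.39 0.2065 [0.4708 0.2297 0.2069] [-1.1 -1.3  4.4] False
18.64 0.2045 [0.4708 0.2297 0.2047] [-0.4 -0.8  1.8] False
```

The plug entered the bore with no side load and has met the plate. Pressing on slowly.

Run:
```python
from h import *
p=np.array([.4705,.2296,.2045]); f0=np.array([0,0,-1.1])
while p[2]>.1835:
    p[2]-=.001
    r=robot.movel(p,max_speed=.02,until_force=9)
    f=np.mean([sensors.read_contact_force() for _ in range(4)],0)-f0
    print(round(sensors.read_time(),2),round(p[2],4),np.round(sensors.read_tool_pos(),4),f.round(1),r)
    if r or f[2]>11 or np.hypot(f[0],f[1])>7 : break
```

```text
18.89 0.2035 [0.4708 0.2297 0.2036] [-0.5  0.1  4.4] False
19.14 0.2025 [0.4707 0.2296 0.2025] [0.7 0.3 2.6] False
19.39 0.2015 [0.4707 0.2297 0.2015] [0.9 0.2 5.3] False
19.64 0.2005 [0.4707 0.2296 0.2005] [1.5 1.  4.6] False
19.89 0.1995 [0.4706 0.2296 0.1995] [1.1 1.2 3.7] False
20.14 0.1985 [0.4694 0.2292 0.1977] [ 1.  -0.1  0.4] False
20.39 0.1975 [0.4698 0.2291 0.1968] [ 0.1 -1.5 -2.6] False
20.64 0.1965 [0.47   0.2292 0.1963] [-0.2 -2.7  1.6] False
20.89 0.1955 [0.4701 0.2293 0.1955] [-2.  -3.4  3.7] False
21.14 0.1945 [0.4702 0.2294 0.1944] [-1.1 -3.8  2.7] False
21.39 0.1935 [0.4702 0.2294 0.1933] [-2.2 -4.4  2.2] False
21.64 0.1925 [0.4703 0.2294 0.1923] [-1.6 -3.7  2.7] False
21.89 0.1915 [0.4703 0.2294 0.1913] [-2.2 -4.6  2.8] False
22.14 0.1905 [0.4703 0.2295 0.1904] [-2.1 -4.2  2.9] False
22.39 0.1895 [0.4704 0.2296 0.1893] [-1.3 -5.   2.3] False
22.64 0.1885 [0.4703 0.2296 0.1881] [-1.  -4.5 -0.7] False
22.89 0.1875 [0.4705 0.2299 0.1875] [-1.5 -2.2  1.2] False
23.14 0.1865 [0.4707 0.2299 0.1869] [-2.6 -2.7  5.4] False
23.39 0.1855 [0.4707 0.2299 0.1857] [-3.2 -1.9  5.9] False
23.64 0.1845 [0.4708 0.2299 0.1855] [-4.6 -3.  13.7] False
```

Force dropped near 0.1885, which is probably the trip, and a firm stop followed at 0.1855. I'll check the sleeve before letting go.

Run:
```python
from h import *
robot.movel([.4705,.2296,.1865],max_speed=.02); st()
wsnap("w6");p=np.load("pics/w6.npz")["p"]
s,ds=snapshot("side")
a=cv2.resize(p[140:340,220:430],(400,380),interpolation=cv2.INTER_CUBIC);b=cv2.resize(s[220:390,180:350],(380,380),interpolation=cv2.INTER_CUBIC)
cv2.imwrite("pics/c6.png",np.hstack([a,b])[:,:,::-1])
```

```text
t 23.89 p [0.4708 0.2299 0.1867] F [-2.09 -2.12  4.67] w 0.3069
```

View pics/c6.png

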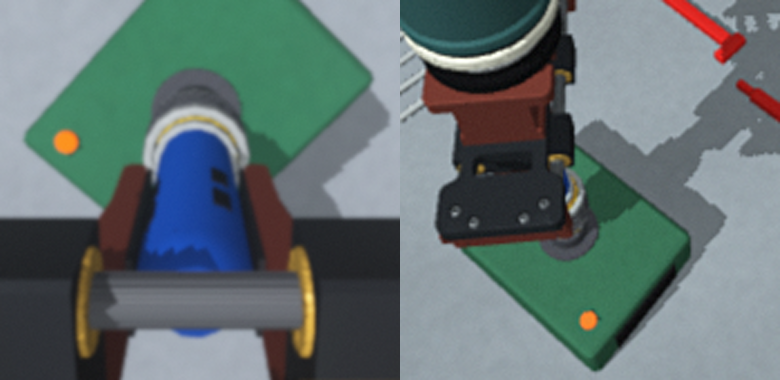

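Run:
```python
from h import *
p=np.array([.4705,.2296,.1865])
f0=-1.1
for k in range(4):
    p[2]+=.001; robot.movel(p,max_speed=.02,until_force=6); f=np.mean([sensors.read_contact_force() for _ in range(4)],0); print(p[2],np.round(sensors.read_tool_pos(),4),f.round(1))
    if f[2]<-6: break
```

```text
0.1875 [0.4707 0.2297 0.1873] [-1.1 -1.1  1.7]
0.1885 [0.4705 0.2296 0.1878] [ 1.5 -0.6 -7.8]
```

The tug shows it is locked, holding at -7.8 N. I'll seat it again gently, release, back off and check.

Run:
```python
from h import *
p=np.array([.4705,.2296,.1868]); robot.movel(p,max_speed=.02,until_force=14); st()
eoat.set_gripper(1.0); st()
robot.movel([.4705,.2296,.29],max_speed=.12); st()
p,d,P=wsnap("w7"); C=cloud(P,d)
s=C.reshape(-1,3);r=np.hypot(s[:,0]-.470,s[:,1]-.229)
q=s[(r<.022)&(s[:,2]>.1)];print("top z",np.percentile(q[:,2],[90,99,100]))
q=s[(r>.018)&(r<.021)&(s[:,2]>.1)&(s[:,2]<.14)];print("sleeve top",len(q),np.percentile(q[:,2],[25,50,75]))
hsv=cv2.cvtColor(p,cv2.COLOR_RGB2HSV)
m=(hsv[...,0]>100)&(hsv[...,0]<130)&(hsv[...,1]>110)
for lo,hi in((.13,.15),(.15,.17),(.17,.19),(.19,.21)):
    t=C[m&(C[...,2]>lo)&(C[...,2]<hi)&(np.hypot(C[...,0]-.47,C[...,1]-.229)<.03)]
    if len(t)>20:
        from scipy.optimize import least_squares
        o=least_squares(lambda a:np.hypot(t[:,0]-a[0],t[:,1]-a[1])-.014,[.47,.229],loss="soft_l1",f_scale=.001);print(lo,len(t),o.x.round(4))
t=C[m&(np.hypot(C[...,0]-.47,C[...,1]-.229)<.03)];print("blue z",t[:,2].min(),t[:,2].max())
robot.move_to([.40,.40,.30],att(np.radians(-40)));st()
s,ds=snapshot("side");tt,dt=snapshot("top")
Cs=cloud(pose("side"),ds); rr=np.hypot(Cs[...,0]-.470,Cs[...,1]-.229)
q=Cs[(rr<.025)&(Cs[...,2]>.06)];print("side top z",q[:,2].max())
Ct=cloud(pose("top"),dt); rr=np.hypot(Ct[...,0]-.470,Ct[...,1]-.227);q=Ct[(rr<.025)];print("top cam top z",q[:,2].max())
cv2.imwrite("pics/side7.png",s[:,:,::-1]);cv2.imwrite("pics/top7.png",tt[:,:,::-1])
b=cv2.resize(s[220:390,180:350],(400,400),interpolation=cv2.INTER_CUBIC);a=cv2.resize(p[130:290,240:400],(400,400),interpolation=cv2.INTER_CUBIC)
cv2.imwrite("pics/c7.png",np.hstack([a,b])[:,:,::-1])
```

```text
t 24.74 p [0.4707 0.2297 0.1873] F [-1.54 -0.83  3.12] w 0.3192
t 25.77 p [0.4705 0.2296 0.1868] F [-0.02  0.21  0.19] w 1.0009
t 26.78 p [0.47   0.2294 0.2893] F [ 0.12 -0.33 -0.85] w 0.999
top z [0.37880604 0.39183816 0.39244813]
sleeve top 286 [0.11959987 0.12531762 0.12606328]
0.13 40 [0.4696 0.229 ]
0.15 92 [0.4695 0.2291]
0.17 111 [0.4696 0.2292]
0.19 153 [0.4696 0.2293]
blue z 0.13812310521775734 0.22925663907150218
t 27.6 p [0.4001 0.3992 0.2995] F [ 0.29  0.04 -0.19] w 0.9975
side top z 0.22910356995831216
top cam top z 0.23204391398059598
```

View pics/c7.png

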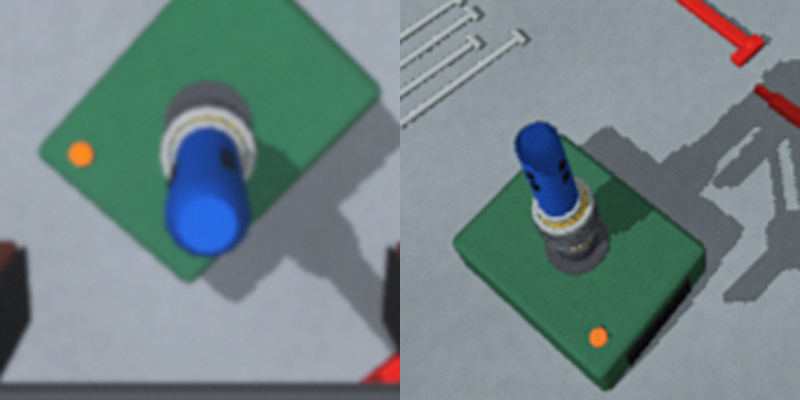

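View pics/side7.png

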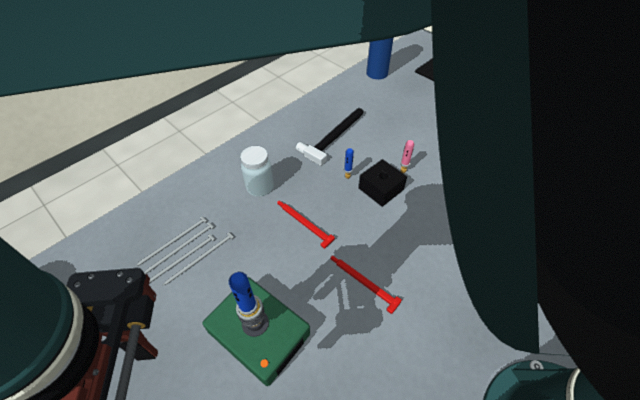

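Run:
```python
from h import *
for n,c,lo,hi in(("w7",(.4696,.2291),.125,.142),("w3",(.5302,-.2133),.053,.064)):
    z=np.load(f"pics/{n}.npz");P=pose("wrist",z["tp"],z["q"]);C=cloud(P,z["d"]);hsv=cv2.cvtColor(z["p"],cv2.COLOR_RGB2HSV)
    r=np.hypot(C[...,0]-c[0],C[...,1]-c[1])
    q=C[(r>.0135)&(r<.0175)&(C[...,2]>lo)&(C[...,2]<hi)&(hsv[...,1]<70)]
    print(n,len(q),np.percentile(q[:,2],[25,50,75,90]),np.histogram(q[:,2],8))
    g=C[(abs(C[...,2]-.05)<.003)&(r>.035)&(r<.05)];print("ref plane .05:",np.median(g[:,2]))
```

```text
w7 166 [0.13046958 0.13523523 0.13594868 0.13636001] (array([39,  2,  1,  6, 10, 92, 15,  1]), array([0.12505178, 0.12694198, 0.12883218, 0.13072238, 0.13261258,
       0.13450279, 0.13639299, 0.13828319, 0.14017339]))
ref plane .05: 0.05037471327232168
w3 89 [0.05555234 0.05603444 0.05667392 0.0573819 ] (array([ 5,  8, 18, 35, 14,  6,  1,  2]), array([0.05326947, 0.05411699, 0.0549645 , 0.05581202, 0.05665954,
       0.05750706, 0.05835457, 0.05920209, 0.06004961]))
ref plane .05: 0.05033275170135321
```

View pics/top7.png

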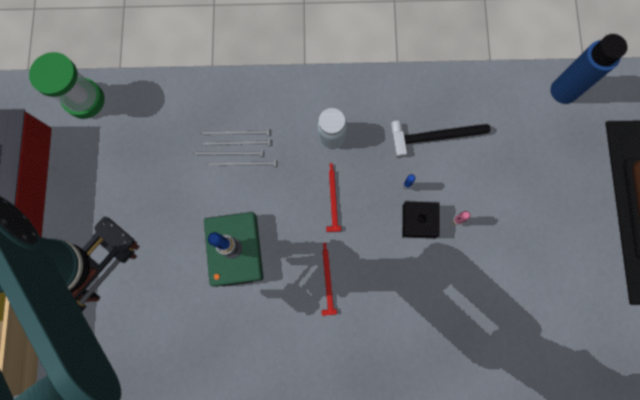

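Run:
```python
from h import *
hand_in(); st()
```

```text
the job is handed in; nothing more can be done
the job is handed in; nothing more can be done
```

I handed the job in at about 28 s on the robot's clock: the blue nozzle is locked upright in the dryer's coupler, and the gripper is open and well clear. One check, on whether it is fully home, came out borderline.

1. **Sleeve:** I gripped it and drew it down to its stop, where the force reached about 14.5 N. After I let go it stayed 8.4 mm down with the claws clear.
2. **Nozzle:** I took the larger blue nozzle from the stand. I pressed it straight down at about 3–6 N onto the plate, and it tripped. The highest press I read was about 14 N, at the hard stop.

**Last checks**
- **Lock:** a gentle upward tug was resisted at -7.8 N. The sleeve's top is back at 125.3 mm, against 125.6 mm before I drew it down.
- **Upright:** the nozzle's axis leans no more than about 0.3 mm over 60 mm.
- **Other things:** by eye, the jar, hammer and tent pegs are where they were. I did not measure them again.
- **Fully home:** the camera puts the gap between collar and rim at about 2.1 mm, where 0 to 2.0 mm counts as home. That is right at the limit and within about 1 mm of camera error. I read it as the nozzle riding up against the claws on the plate's spring, so I did not press it again.

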